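# Hold the colony counter's magnifier arm over its post

## Robot

A 7-joint arm with a two-finger parallel gripper is mounted at the origin on a cart in front of the work surface, level with it; the furniture and walls round the work are solid. World frame = base frame: x ahead of the robot, y to its left, z up, the work surface at z = 0. Lengths are in m, angles in rad, forces in N, time in s.
With the tool pointing down it reaches from about 0.425 to 0.925 m from the base axis. Payload 6.8 kg.
Tool frame: the origin (TCP) lies on the centre line of the jaws, within the pads' length; the fingertips stand 17 mm ahead of it and the grasp point (between the pads) lies 2 mm behind it; z points along the fingers, x is the direction in which the jaws open and shut, and the axes are right-handed (so a half turn about z gives the same grasp; the last joint's range is limited). The gripper opens to 85 mm and grips with 20 to 120 N. Pads are 22 mm wide; open, the fingers measure 114 mm over their backs; the gripper's body (76 mm by 85 mm) begins 54 mm behind the grasp point. The pads swing forward as they close: fully open they stand 13 mm farther back than shut.
Start: joints at [1.121, 0.477, 0.022, 1.555, -0.011, 1.109, -0.083], TCP at [0.226, -0.636, 0.248] pointing down, gripper open.
Joint ranges: [-2.96, 2.96], [-0.34, 2.1], [-1.41, 1.46], [0.24, 2.44], [-1.37, 4.51], [0.17, 1.92], [-2.96, 2.96]. Speed limits (rad/s): [2.39, 2.39, 3.14, 3.14, 3.14, 3.14, 3.14].

## Interface

Orientations are given as a rotation vector (axis times angle).
In Python, from bench import r gives the robot as it stands.
- The arm moves only by the tool arm_command, never from a script. Its argument "increments" is a list of rows, each a list of 3 entries, a list of its own where there are three numbers: the shift along the world's x, y, z in m, then the turn, a rotation vector about the world's x, y, z in rad, then the opening in per cent of the stroke, from 0 (shut) to 100 (fully open). A call has 1 to 10 rows; each row is the pose to reach, as a shift and turn from the pose commanded when the call began; what a row does not reach only later rows make up. A row lasts 1/10 s, in which the tool goes at most 50 mm and 8.59 degrees, less where a joint would pass 70% of its speed; a pose out of reach is approached as far as the arm can. A call with a gripper value outside its range is refused whole. The fingers move at their own pace and stop on an object; "newtons" is the grip in N (left out, the last holds). Time passes only in rows, so rows that repeat a pose let the fingers close. It gives the time, the measured TCP pose, the force and the opening at its end, in the units of the state.
- r.get_obs(): the state, without advancing time (a new reading comes with each control period).
- r.grab_frame(name): name is "side" or "top" or "wrist"; returns the picture (400x640x3 uint8, blue, green, red); there is no depth.
- r.camera_model(name): a dict with "camera_matrix" (3x3 intrinsics, pixels), "D" ([k1, k2, p1, p2, k3] as OpenCV has them; the pictures are not rectified), "camera_from_world" (4x4, takes a point from world to camera coordinates). Camera axes: x right, y down, z forward; pixel columns grow to the right and rows downward; lengths in m; the calibration is good to about 2 mm. A picture is of the moment at which its call begins: read the wrist's pose just before it. camera_model takes no time and is no camera call; for the wrist camera it gives the pose at the moment of the call.
- r.hand_in(): hands the job in, once; it reports no verdict.
The state is a dict: "clock": time; "joints": joint angles; "qvel": joint speeds; "tau": joint torques, N m; "tcp_pos": TCP position; "orientation": TCP orientation; "contact_force": force on the tool from outside, world axes, zero at the start; "moment": the same for the moment, N m; "grip_width": finger opening in m.
Only numpy, scipy, OpenCV 4.12 (cv2) and the standard library are available. Lean on these libraries where they do the work, as an engineer would, in place of code of your own. Each camera call takes 0.05 s, during which the arm holds its last target. There are 200 camera calls.

## Task

The plate on the colony counter is due for its next count. First switch the counter's light off by turning its dimmer knob anticlockwise to the end stop, so that nobody looks into it through the lens; then grip the loose magnifier arm on its bar at the balance point, lift it, and hold it level over the counter with its socket straight above the post, about 2 cm clear of the tip, and its lens over the plate. Finish while holding it there, still, so that a colleague can slip a washer onto the post; do not knock the counter, the plate or anything else.

Things in the scene. Friction and masses are not known exactly. Their poses are not given: they have to be found in the camera images.
- counter: Colony counter: white housing 240 x 220 mm, grey deck 58 mm above the bench, with a round lit window, a black dimmer knob and an upright steel post. It stands firm. Origin under its centre; x points from its front edge (nearer the robot) to its back, y to its left, z up. In this frame the window is at (22, -30), the post at (92, 80), the knob at (-75, 55) mm.
- stage_centre (a point): Centre of the round window on the counter's deck, on its surface 59.5 mm above the bench; an aluminium ring 116 mm wide and 5 mm high runs round it, and the plate lies inside it.
- post_tip (a point): Top end of the counter's steel post: 12 mm diameter, 62 mm tall above the deck, so its tip is 120 mm above the bench. The post is 130 mm from the window's centre, just as far as the magnifier's socket is from its lens.
- dimmer_grip (a point): On the dimmer knob's vertical axis at the height to grip, 95 mm above the bench. The knob is a black upright grip bar, 38 mm long, 14 mm wide, from 72 to 102 mm above the bench, on a 40 mm disc and a 64 mm base. The white pointer line on its top lies at one end of the bar.
- dimmer (a joint): Dimmer angle, rad. 0 is the anticlockwise end stop seen from above (light off): bar along the counter's x axis, pointer towards its front. It grows clockwise to 4.7 (brightest), so the bar stands at the counter's yaw minus this value. Turns against light friction (0.03 N m), stays where it is left, starts between 0.7 and 1.8.
- magnifier: Loose magnifier arm, 0.32 to 0.5 kg, lying flat on the bench: a round lens at one end of a straight steel bar, a dark steel socket at the other, a small thumb screw behind the socket, reaching 27 mm from its axis. Origin on the underside straight below the balance point; x axis along the bar from socket to lens, z up. Lens axis at x = +60 mm, socket axis at x = -70 mm.
- balance (a point): Balance point (centre of mass along the bar) of the magnifier arm, in the middle of the bar, 13 mm above the arm's underside: 22 mm from the lens ring's rim, 57 mm from the socket's wall. The bar is 10 mm wide; its flat upright sides reach from 6 to 20 mm above the underside.
- bore (a point): Centre of the lower mouth of the socket's through bore (15 mm diameter), on the magnifier arm's underside. The socket is 26 mm wide and 30 mm high.
- lens (a point): Centre of the magnifier's lens, 9 mm above the arm's underside; its aluminium ring is 76 mm wide and 18 mm high.
- plate: Closed agar plate, 93 mm wide, 16 mm high, lying loose on the counter's window. Leave it. Origin under its centre.
- timer: Small bench timer, 64 x 64 x 20 mm, lying to the right of the counter. Leave it. Origin under its centre.
- dropper: Reagent dropper bottle, 32 mm wide, 88 mm tall, standing to the right of the counter. Leave it. Origin under its centre.
- marker: Felt marker, 138 mm long, 16 mm thick, lying between the counter's back left corner and the lamp. Leave it. Origin under its centre, x along it.

How it is judged:
On the way, in this order (a step that is already met when the one before it is completed fails the run):
1. the dimmer is at its anticlockwise end stop, with the magnifier arm still on the bench (value of joint dimmer below 0.07 rad and height (world z) of magnifier below 0.02 m), for 0.2 s.
2. the magnifier arm is carried by the fingers at its balance point, level and clear of the bench (x of the grasp point in the frame of magnifier between -0.013 and 0.013 m and contact force between the fingers and magnifier above 2 N and height (world z) of magnifier above 0.03 m and angle between magnifier's own z axis and vertical below 0.12 rad), for 0.2 s.
At the end, for the whole second after the job is handed in: Dimmer within 0.07 rad of its stop. Arm held still and level (0.07 rad) by the fingers alone, gripped within 13 mm of its balance point; socket centred over the post within 8 mm, 6 to 38 mm above its tip; lens centred over the window within 20 mm; plate within 10 mm of where it lay (value of joint dimmer below 0.07 rad and x of the grasp point in the frame of magnifier between -0.013 and 0.013 m and contact force between the fingers and magnifier above 2 N and z of post_tip in the frame of bore between -0.038 and -0.006 m and horizontal distance between bore and post_tip below 0.008 m and horizontal distance between lens and stage_centre below 0.02 m and angle between magnifier's own z axis and vertical below 0.07 rad and linear speed of magnifier below 0.02 m/s and contact force between magnifier and counter below 0.1 N and contact force between magnifier and plate below 0.1 N and distance of plate from where it was at the start of the episode below 0.01 m); the arm keeps its last pose, push and grip.
It fails at once if the plate is shifted by more than 10 mm (distance of plate from where it was at the start of the episode above 0.01 m).
It fails at once if the magnifier arm is knocked hard against the counter (over 5 N) (contact force between magnifier and counter above 5 N).
It fails at once if the timer, dropper bottle or marker is shifted by more than 25 mm (distance of any of timer, dropper, marker from where it was at the start of the episode above 0.025 m).
It also fails if it takes over 64 s, if anything falls off the work surface, if the arm or the gripper's body presses on something with over 40 N, if the wrist force passes 120 N, or if a joint passes its speed limit or range.

## Working session

There is one attempt and no reset: what is moved stays moved. The work goes in short steps, Python scripts to look and compute and a tool call to move; the robot and the scene stay as the last step left them, time stands still between calls to the robot, and variables do not carry over. Pictures are saved under pics/ and viewed, about 8 in all and at most 12, crops included, and the job is handed in when it is done.

Besides the shell and the picture viewer there is one more tool, called after "Call:" as a command line: name --argument value ..., lists and objects as JSON in quotes. arm_command: Moves the arm, as the interface text tells. Its arguments: {"type":"object","properties":{"increments":{"type":"array","items":{"type":"array"}},"newtons":{"type":"number"}},"required":["increments"]}

```bash
mkdir -p pics; ls
python3 - <<'E'
from bench import r
import cv2,numpy as np
o=r.get_obs();print({k:np.round(v,3) for k,v in o.items()})
for n in("top","side"):
    m=r.camera_model(n);print(n,np.round(m["camera_matrix"],1).tolist(),m["D"],np.round(m["camera_from_world"],3).tolist())
    cv2.imwrite(f"pics/{n}0.png",r.grab_frame(n))
E
```

```text
pics
{'clock': np.float64(0.0), 'joints': array([ 1.121,  0.478,  0.022,  1.556, -0.011,  1.109, -0.083]), 'qvel': array([ 0.002, -0.001,  0.002,  0.001, -0.001, -0.002,  0.001]), 'tau': array([ 0.0000e+00, -5.9645e+01,  1.6080e+00, -2.8119e+01,  1.2000e-02,
        9.0000e-03,  0.0000e+00]), 'tcp_pos': array([ 0.226, -0.635,  0.247]), 'orientation': array([-2.566e+00,  1.811e+00,  2.000e-03]), 'contact_force': array([ 0.369, -0.891, -0.161]), 'moment': array([-0.001, -0.003,  0.006]), 'grip_width': np.float64(0.086)}
top [[455.4, 0.0, 318.6], [0.0, 455.4, 198.5], [0.0, 0.0, 1.0]] [-0.12255554  0.          0.          0.          0.        ] [[0.029, -1.0, -0.009, 0.006], [-0.998, -0.028, -0.057, 0.553], [0.057, 0.011, -0.998, 1.357], [0.0, 0.0, 0.0, 1.0]]
side [[376.4, 0.0, 316.9], [0.0, 376.4, 198.1], [0.0, 0.0, 1.0]] [-0.009197  0.        0.        0.        0.      ] [[-0.983, -0.182, -0.001, 0.539], [-0.068, 0.373, -0.925, 0.124], [0.169, -0.91, -0.379, 1.002], [0.0, 0.0, 0.0, 1.0]]
```

View pics/top0.png

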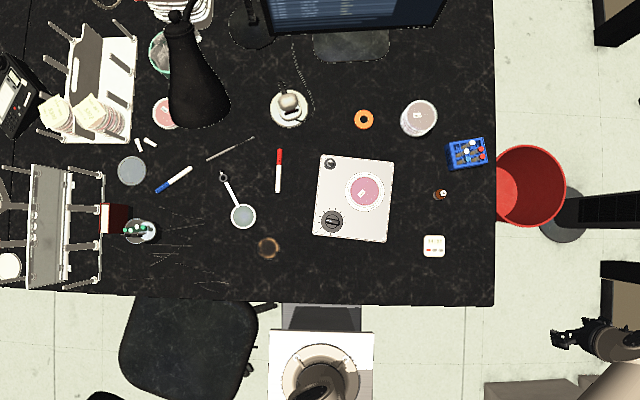

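View pics/side0.png

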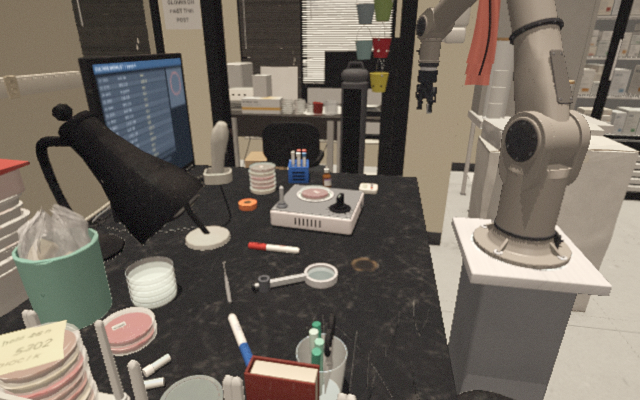

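Top view: counter near (353,198), with the post at (329,162), knob at (332,221) and plate at (367,191). The magnifier lens is at (243,216) and its socket at (224,177). Next I'll measure these more precisely.

```bash
cat > h.py <<'E'
import cv2,numpy as np
def ray(m,uv):
    p=cv2.undistortPoints(np.array([[uv]],float),m["camera_matrix"],np.array(m["D"]))[0,0]
    T=np.array(m["camera_from_world"]);R=T[:3,:3]
    return -R.T@T[:3,3],R.T@np.array([p[0],p[1],1])
def plane(m,uv,z):
    c,d=ray(m,uv);return c+d*(z-c[2])/d[2]
def proj(m,P):
    T=np.array(m["camera_from_world"])
    return cv2.projectPoints(np.array(P,float).reshape(-1,3),cv2.Rodrigues(T[:3,:3])[0],T[:3,3],m["camera_matrix"],np.array(m["D"]))[0][:,0]
E
python3 - <<'E'
from bench import r
from h import *
m=r.camera_model("top")
im=cv2.imread("pics/top0.png")
for n,uv,z in [("lens",(243,216),.012),("socket",(224,177),.03),("post",(329,162),.12),("knob",(332,221),.1),("plate",(365,191),.07),("marker",(279,170),.012)]:
    print(n,plane(m,uv,z).round(3))
# deck corners: bright low-sat blob
hsv=cv2.cvtColor(im,cv2.COLOR_BGR2HSV)
k=((hsv[...,2]>120)).astype(np.uint8);k[:, :300]=0;k[:,405:]=0;k[:145]=0;k[250:]=0
k=cv2.morphologyEx(k,cv2.MORPH_CLOSE,np.ones((9,9)))
c=max(cv2.findContours(k,0,1)[0],key=cv2.contourArea)
R=cv2.minAreaRect(c);b=cv2.boxPoints(R);W=np.array([plane(m,p,.058) for p in b]);print(W.round(4),W.mean(0).round(4),[np.linalg.norm(W[i]-W[(i+1)%4]).round(3) for i in range(4)])
a=cv2.resize(im[140:250,300:410],None,fx=5,fy=5,interpolation=2)
l=cv2.resize(im[160:240,205:260],None,fx=7,fy=6.875,interpolation=2)
l=l[:, :]
cv2.imwrite("pics/crop0.png",np.hstack([a[:550],l[:550,:250*0+385]])[:, :800] if False else cv2.resize(np.hstack([a,l]),(800,470)))
E
```

```text
lens [0.493 0.25  0.012]
socket [0.609 0.309 0.03 ]
post [ 0.65  -0.005  0.12 ]
knob [ 0.485 -0.019  0.1  ]
plate [ 0.575 -0.112  0.07 ]
marker [0.636 0.145 0.012]
[[ 0.444   0.0399  0.058 ]
 [ 0.6832  0.0204  0.058 ]
 [ 0.665  -0.1993  0.058 ]
 [ 0.4259 -0.1775  0.058 ]] [ 0.5545 -0.0791  0.058 ] [np.float64(0.24), np.float64(0.22), np.float64(0.24), np.float64(0.218)]
```

View pics/crop0.png

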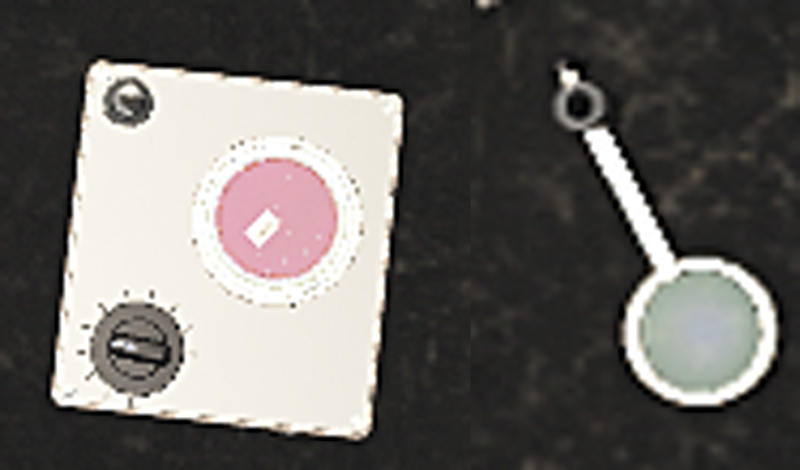

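Counter checks out: it measures 240×218 mm and its yaw is about -0.085. That puts the knob at (0.4845,-0.018), the post at (0.653,-0.007) and the window at (0.574,-0.111). The pointer faces left, so the dimmer is at about 1.6. The magnifier's balance point is near (0.547,0.277). I'll move over the knob now.

Call:
arm_command --increments '[[[0.07,0.167,-0.01],[0,0,0.3],100],[[0.14,0.334,-0.02],[0,0,0.6],100],[[0.258,0.617,-0.03],[0,0,1.1],100],[[0.258,0.617,-0.03],[0,0,1.1],100],[[0.258,0.617,-0.03],[0,0,1.1],100],[[0.258,0.617,-0.03],[0,0,1.1],100],[[0.258,0.617,-0.03],[0,0,1.1],100],[[0.258,0.617,-0.03],[0,0,1.1],100],[[0.258,0.617,-0.03],[0,0,1.1],100],[[0.258,0.617,-0.03],[0,0,1.1],100]]'

```text
clock: 1.1
tcp_pos: [0.4191, -0.1733, 0.2255]
orientation: [3.135, -0.203, -0.0]
contact_force: [1.0, -0.3, 0.3]
grip_width: 0.0853
```

Call:
arm_command --increments '[[[0.065,0.155,-0.02],[0,0,0],100],[[0.065,0.155,-0.02],[0,0,0],100],[[0.065,0.155,-0.02],[0,0,0],100],[[0.065,0.155,-0.02],[0,0,0],100],[[0.065,0.155,-0.02],[0,0,0],100],[[0.065,0.155,-0.02],[0,0,0],100]]'

```text
clock: 1.7
tcp_pos: [0.4835, -0.0206, 0.2052]
orientation: [3.135, -0.202, -0.002]
contact_force: [-0.6, -0.4, 0.3]
grip_width: 0.0854
```

Run:
```python
from bench import r
from h import *
o=r.get_obs();m=r.camera_model("wrist");print(o["tcp_pos"].round(4),o["orientation"].round(3),o["joints"].round(2))
im=r.grab_frame("wrist");cv2.imwrite("pics/w1.png",im)
print(np.array(m["camera_matrix"]).round(1).tolist(),m["D"],proj(m,[[.4845,-.018,.102],[.653,-.007,.12],[.574,-.111,.0595]]).round(0))
```

```text
[ 0.4835 -0.0206  0.2052] [ 3.135e+00 -2.020e-01 -2.000e-03] [ 0.39  0.26 -0.55  2.02  0.17  0.91 -0.38]
[[283.4, 0.0, 318.2], [0.0, 283.4, 195.3], [0.0, 0.0, 1.0]] [-0.02177571  0.          0.          0.          0.        ] [[318. 198.]
 [537. 163.]
 [413. 259.]]
```

View pics/w1.png

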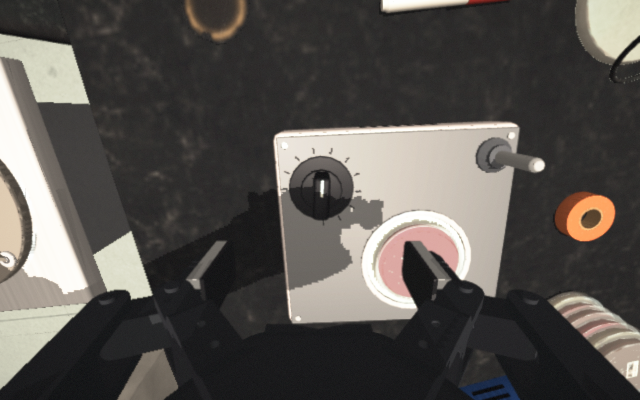

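Wrist view: the knob bar runs from about (322,172) to (320,220) with the white pointer at its top end (+y). The post tip is at (538,165) and the ring centre at (416,258), so everything lies within a few pixels of the prediction. I'll refine the bar direction next.

Run:
```python
from bench import r
from h import *
m=r.camera_model("wrist");im=cv2.imread("pics/w1.png")
g=im.max(2)[150:235,280:365]; k=(g<28).astype(np.uint8)
n,l,s,c=cv2.connectedComponentsWithStats(k)
i=1+np.argmax(s[1:,4]);print(s[i],c[i]+[280,150])
a,b=plane(m,(322,172),.102),plane(m,(320.5,218),.102)
print(a,b,(a+b)/2,np.linalg.norm(a-b),np.arctan2(*(a-b)[1::-1]))
# disc 64 base ellipse: dark
k=(g<75).astype(np.uint8);k=cv2.morphologyEx(k,cv2.MORPH_CLOSE,np.ones((5,5)))
cs=max(cv2.findContours(k,0,1)[0],key=cv2.contourArea);print(cv2.boundingRect(cs))
print("post",plane(m,(538,165),.12),"ring",plane(m,(416,258),.0645))
```

```text
[35 22 14  7 78] [321.57692308 174.88461538]
[0.4903053  0.00229291 0.102     ] [ 0.48396237 -0.03732733  0.102     ] [ 0.48713383 -0.01751721  0.102     ] 0.0401247575488751 1.412050247671084
(9, 19, 63, 56)
post [ 0.65381059 -0.00979718  0.12      ] ring [ 0.57568925 -0.1083754   0.0645    ]
```

Call:
arm_command --increments '[[[0.0025,0.0025,-0.05],[0,0,-0.03],70],[[0.0025,0.0025,-0.085],[0,0,-0.03],60],[[0.0025,0.0025,-0.11],[0,0,-0.03],60],[[0.0025,0.0025,-0.11],[0,0,-0.03],60],[[0.0025,0.0025,-0.11],[0,0,-0.03],0],[[0.0025,0.0025,-0.11],[0,0,-0.03],0],[[0.0025,0.0025,-0.11],[0,0,-0.03],0],[[0.0025,0.0025,-0.11],[0,0,-0.03],0],[[0.0025,0.0025,-0.11],[0,0,-0.03],0]]' --newtons 30

```text
clock: 2.65
tcp_pos: [0.4865, -0.018, 0.0973]
orientation: [3.131, -0.25, 0.002]
contact_force: [-3.8, 0.2, 7.9]
grip_width: 0.0131
```

Call:
arm_command --increments '[[[0,0,0.002],[0,0,0.08],0],[[0,0,0.002],[0,0,0.19],0],[[0,0,0.002],[0,0,0.3],0],[[0,0,0.002],[0,0,0.41],0],[[0,0,0.002],[0,0,0.52],0],[[0,0,0.002],[0,0,0.63],0],[[0,0,0.002],[0,0,0.74],0],[[0,0,0.002],[0,0,0.85],0],[[0,0,0.002],[0,0,0.96],0],[[0,0,0.002],[0,0,1.05],0]]'

```text
clock: 3.65
tcp_pos: [0.484, -0.0189, 0.0975]
orientation: [2.833, 1.358, -0.008]
contact_force: [-5.1, -2.0, -1.9]
grip_width: 0.0137
```

Call:
arm_command --increments '[[[0,0,0],[0,0,0.1],0],[[0,0,0],[0,0,0.2],0],[[0,0,0],[0,0,0.3],0],[[0,0,0],[0,0,0.4],0],[[0,0,0],[0,0,0.5],0],[[0,0,0],[0,0,0.58],0],[[0,0,0],[0,0,0.63],0],[[0,0,0],[0,0,0.63],0],[[0,0,0],[0,0,0.63],0]]'

```text
clock: 4.55
tcp_pos: [0.4836, -0.0203, 0.0975]
orientation: [-2.281, -2.159, 0.011]
contact_force: [-7.9, -3.9, 1.4]
grip_width: 0.0135
```

Run:
```python
from bench import r
from h import *
o=r.get_obs();print({k:np.round(v,3) for k,v in o.items()})
R=cv2.Rodrigues(o["orientation"])[0];print(np.arctan2(R[1,0],R[0,0]))
```

```text
{'clock': np.float64(4.55), 'joints': array([ 0.619,  0.536, -0.877,  2.082,  0.586,  0.795,  0.895]), 'qvel': array([-0.003, -0.002,  0.003,  0.   , -0.001, -0.   , -0.002]), 'tau': array([ -2.684, -44.164, -12.609, -22.913,   0.95 ,  -2.593,   0.873]), 'tcp_pos': array([ 0.484, -0.02 ,  0.098]), 'orientation': array([-2.281, -2.159,  0.011]), 'contact_force': array([-7.857, -3.919,  1.385]), 'moment': array([-0.767,  1.566, -0.84 ]), 'grip_width': np.float64(0.013)}
1.5162203940196135
```

A z-moment of -0.84 N m, far above the friction, shows the knob is at its stop. I'll release, rise and look.

Call:
arm_command --increments '[[[0,0,0],[0,0,-0.02],0],[[0,0,0],[0,0,-0.02],60],[[0,0,0],[0,0,-0.02],60],[[0,0,0],[0,0,-0.02],60],[[0,0,0.05],[0,0,-0.02],60],[[0,0,0.1],[0,0,-0.02],60],[[0,0,0.12],[0,0,-0.02],60],[[0,0,0.12],[0,0,-0.02],60]]'

```text
clock: 5.35
tcp_pos: [0.489, -0.0171, 0.2212]
orientation: [2.293, 2.139, 0.007]
contact_force: [0.3, -0.4, -0.9]
grip_width: 0.0515
```

Run:
```python
from bench import r
from h import *
o=r.get_obs();m=r.camera_model("wrist");print(o["tcp_pos"].round(4),o["orientation"].round(3))
im=r.grab_frame("wrist");cv2.imwrite("pics/w2.png",im)
c=np.array([.486,-.018,.102]);d=np.array([np.cos(.085),-np.sin(.085),0])*.019
print(proj(m,[c-d,c+d]).round(1))
```

```text
[ 0.489  -0.0171  0.2212] [2.293 2.139 0.007]
[[317.  169.3]
 [316.5 210.4]]
```

View pics/w2.png

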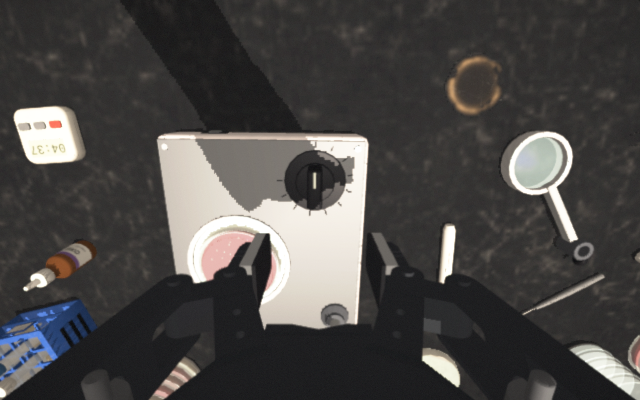

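The pointer is at the front, the bar is aligned with the counter and the light is off. Next I'll go above the magnifier's balance point.

Call:
arm_command --increments '[[[0.012,0.049,0],[0,0,0.1],60],[[0.024,0.098,-0.01],[0,0,0.2],60],[[0.036,0.147,-0.02],[0,0,0.3],60],[[0.048,0.196,-0.02],[0,0,0.4],60],[[0.0575,0.245,-0.02],[0,0,0.5],60],[[0.0575,0.294,-0.02],[0,0,0.545],60],[[0.0575,0.294,-0.02],[0,0,0.545],60],[[0.0575,0.294,-0.02],[0,0,0.545],60],[[0.0575,0.294,-0.02],[0,0,0.545],60]]'

```text
clock: 6.3
tcp_pos: [0.5439, 0.2748, 0.1962]
orientation: [-1.637, -2.681, 0.004]
contact_force: [0.6, -0.8, -0.6]
grip_width: 0.0512
```

Run:
```python
from bench import r
from h import *
o=r.get_obs();m=r.camera_model("wrist");print(o["tcp_pos"].round(4),o["orientation"].round(3))
im=r.grab_frame("wrist");cv2.imwrite("pics/w3.png",im)
print(proj(m,[[.493,.25,.018],[.609,.309,.03],[.5465,.277,.013]]).round(0))
```

```text
[0.5439 0.2748 0.1962] [-1.637 -2.681  0.004]
[[320. 127.]
 [319. 246.]
 [319. 182.]]
```

View pics/w3.png

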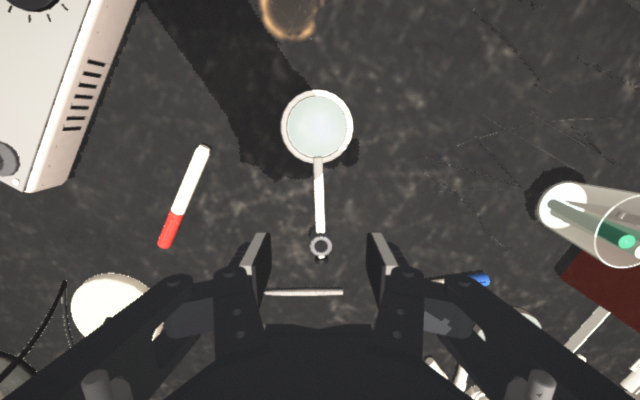

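The lens ring is centred at about (317,127) and the socket top at (320,246).

Run:
```python
from bench import r
from h import *
m=r.camera_model("wrist");o=r.get_obs();im=cv2.imread("pics/w3.png")
k=(im.min(2)>95).astype(np.uint8);k[:,:260]=0;k[:,375:]=0;k[:70]=0;k[172:]=0
k=cv2.morphologyEx(k,cv2.MORPH_OPEN,np.ones((15,15)))
c=max(cv2.findContours(k,0,1)[0],key=cv2.contourArea);e=cv2.fitEllipse(cv2.convexHull(c));print(e)
L=plane(m,e[0],.016);S=plane(m,(320,246),.03);d=(L-S)[:2]
print(L,S,np.linalg.norm(d),np.arctan2(*d[::-1]))
b1,b2=plane(m,(319,165),.02),plane(m,(320.5,230),.02);f=(b1-b2)[:2];print("bar",b1,b2,np.arctan2(*f[::-1]))
u=d/np.linalg.norm(d);B=(L[:2]-u*.06+S[:2]+u*.07)/2
R=cv2.Rodrigues(o["orientation"])[0]
print("B",B,"shift",B-o["tcp_pos"][:2],"jaw",np.arctan2(R[1,0],R[0,0]),"tilt",R[:,2])
```

```text
((316.6087646484375, 126.15380859375), (73.0792465209961, 74.42208862304688), 5.838560104370117)
[0.49401507 0.24616883 0.016     ] [0.60888695 0.30911998 0.03      ] 0.13099006282214143 -2.6402771546025896
bar [0.52892697 0.26688056 0.02      ] [0.59504126 0.30270842 0.02      ] -2.644983377495766
B [0.54706626 0.2752415 ] shift [0.00285648 0.00103781] jaw 2.0437831244395217 tilt [-0.00105277 -0.00202493 -0.9999974 ]
```

Call:
arm_command --increments '[[[0.003,0.001,-0.045],[0,0,0.027],60],[[0.003,0.001,-0.09],[0,0,0.027],60],[[0.003,0.001,-0.13],[0,0,0.027],60],[[0.003,0.001,-0.155],[0,0,0.027],60],[[0.003,0.001,-0.168],[0,0,0.027],60],[[0.003,0.001,-0.174],[0,0,0.027],60],[[0.003,0.001,-0.174],[0,0,0.027],60],[[0.003,0.001,-0.174],[0,0,0.027],60]]'

```text
clock: 7.15
tcp_pos: [0.5479, 0.2776, 0.025]
orientation: [1.6, 2.702, 0.003]
contact_force: [0.5, -0.4, -0.7]
grip_width: 0.0516
```

Call:
arm_command --increments '[[[0,0,0],[0,0,0],20],[[0,0,0],[0,0,0],0],[[0,0,0],[0,0,0],0],[[0,0,0],[0,0,0],0],[[0,0,0],[0,0,0],0],[[0,0,0],[0,0,0],0],[[0,0,0],[0,0,0],0]]' --newtons 60

```text
clock: 7.85
tcp_pos: [0.5474, 0.2775, 0.0245]
orientation: [1.599, 2.703, 0.001]
contact_force: [-0.1, -1.7, 6.8]
grip_width: 0.0081
```

Call:
arm_command --increments '[[[0,0,0.005],[0,0,0],0],[[0,0,0.015],[0,0,0],0],[[0,0,0.03],[0,0,0],0],[[0,0,0.045],[0,0,0],0],[[0,0,0.06],[0,0,0],0],[[0,0,0.06],[0,0,0],0],[[0,0,0.06],[0,0,0],0],[[0,0,0.06],[0,0,0],0]]'

```text
clock: 8.65
tcp_pos: [0.5467, 0.2768, 0.083]
orientation: [-1.6, -2.703, 0.002]
contact_force: [-0.7, 0.1, -4.4]
grip_width: 0.0083
```

Run:
```python
from bench import r
from h import *
o=r.get_obs();m=r.camera_model("wrist");print(o["tcp_pos"].round(4),o["orientation"].round(3),o["moment"].round(3),o["contact_force"].round(2),o["grip_width"])
im=r.grab_frame("wrist");cv2.imwrite("pics/w4.png",im)
```

```text
[0.5467 0.2768 0.083 ] [-1.600e+00 -2.703e+00  2.000e-03] [-0.009  0.002 -0.015] [-0.7   0.13 -4.42] 0.008276406981493819
```

View pics/w4.png

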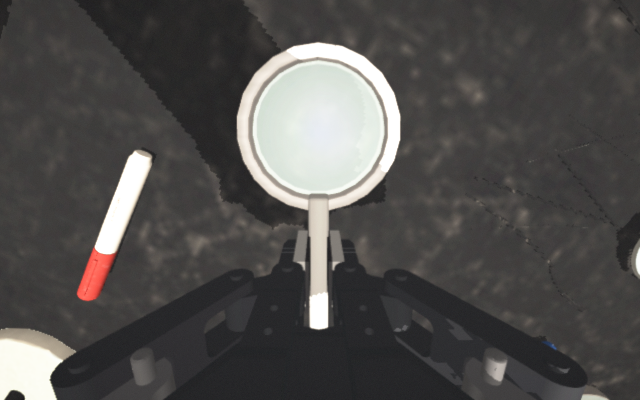

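Lifted level: weight is 4.4 N and the moment is about 0, so the grip is at the balance point. Lens centre is at about (319,126). I'll raise it and carry it over the counter with some height in hand.

Call:
arm_command --increments '[[[0,0,0.025],[0,0,0.02],0],[[0.002,-0.01,0.055],[0,0,0.05],0],[[0.005,-0.025,0.085],[0,0,0.09],0],[[0.01,-0.05,0.11],[0,0,0.13],0],[[0.016,-0.08,0.125],[0,0,0.17],0],[[0.022,-0.11,0.127],[0,0,0.21],0],[[0.028,-0.14,0.127],[0,0,0.25],0],[[0.034,-0.17,0.127],[0,0,0.29],0],[[0.038,-0.19,0.127],[0,0,0.32],0],[[0.04,-0.2,0.127],[0,0,0.34],0]]'

```text
clock: 9.7
tcp_pos: [0.5871, 0.074, 0.2093]
orientation: [-1.122, -2.933, 0.003]
contact_force: [-0.4, -0.3, -4.2]
grip_width: 0.0082
```

Call:
arm_command --increments '[[[0.004,-0.02,0],[0,0,0.02],0],[[0.009,-0.045,0],[0,0,0.05],0],[[0.014,-0.075,0],[0,0,0.08],0],[[0.019,-0.1,0],[0,0,0.08],0],[[0.022,-0.125,0],[0,0,0.08],0],[[0.024,-0.137,0],[0,0,0.08],0],[[0.024,-0.141,0],[0,0,0.08],0],[[0.024,-0.141,0],[0,0,0.08],0],[[0.024,-0.141,0],[0,0,0.08],0]]'

```text
clock: 10.6
tcp_pos: [0.6107, -0.0617, 0.2107]
orientation: [-0.998, -2.979, -0.001]
contact_force: [0.8, 0.7, -5.1]
grip_width: 0.0081
```

Run:
```python
from bench import r
from h import *
o=r.get_obs();R=cv2.Rodrigues(o["orientation"])[0]
print(o["tcp_pos"].round(4),"jaw",np.arctan2(R[1,0],R[0,0]),R[:,2].round(4),o["moment"].round(3),o["contact_force"].round(2),o["grip_width"])
mw,mt,ms=[r.camera_model(n) for n in("wrist","top","side")]
w=r.grab_frame("wrist");t=r.grab_frame("top");s=r.grab_frame("side")
for n,i in(("w5",w),("t5",t),("s5",s)):cv2.imwrite(f"pics/{n}.png",i)
z=o["tcp_pos"][2]-.0245;c=np.array([*o["tcp_pos"][:2],z]);a=np.arctan2(R[1,0],R[0,0])+np.pi/2;u=np.array([np.cos(a),np.sin(a),0])
P=[c-.07*u,c+.06*u+[0,0,.018],[.6533,-.0085,.12]]
for n,m in(("w",mw),("t",mt),("s",ms)):print(n,proj(m,P).round(0).tolist())
cr=lambda i,y,x:cv2.resize(i[y:y+130,x:x+130],(400,400),interpolation=2)
cv2.imwrite("pics/v5.png",np.vstack([np.hstack([cr(t,130,290),cr(s,130,250)]), np.zeros((1,800,3),np.uint8)]))
```

```text
[ 0.6107 -0.0617  0.2107] jaw 2.495310027945515 [ 0.e+00  9.e-04 -1.e+00] [0.078 0.012 0.017] [ 0.76  0.74 -5.07] 0.008066073637488754
w [[319.0, 338.0], [319.0, 135.0], [316.0, 279.0]]
t [[330.0, 158.0], [369.0, 187.0], [330.0, 161.0]]
s [[280.0, 164.0], [315.0, 149.0], [281.0, 186.0]]
```

View pics/w5.png

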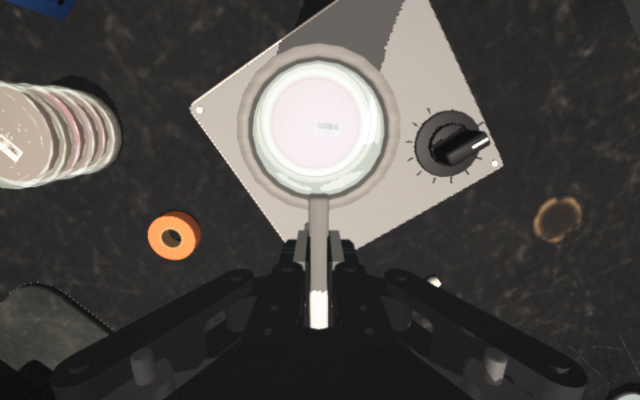

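View pics/v5.png

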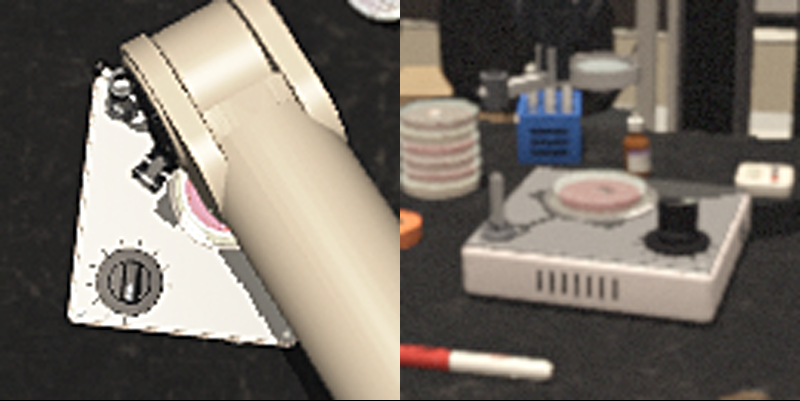

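The side view shows the socket mouth at about (281,164) directly above the post tip at about (281,187). The wrist view shows the lens centred over the plate, and both match the prediction. I'll lower to 2 cm clearance.

Call:
arm_command --increments '[[[0.001,-0.001,-0.008],[0,0,0],0],[[0.0015,-0.0015,-0.018],[0,0,0],0],[[0.0015,-0.0015,-0.028],[0,0,0],0],[[0.0015,-0.0015,-0.038],[0,0,0],0],[[0.0015,-0.0015,-0.044],[0,0,0],0],[[0.0015,-0.0015,-0.044],[0,0,0],0],[[0.0015,-0.0015,-0.044],[0,0,0],0],[[0.0015,-0.0015,-0.044],[0,0,0],0]]'

```text
clock: 11.55
tcp_pos: [0.6128, -0.065, 0.1671]
orientation: [1.001, 2.977, 0.001]
contact_force: [0.5, 1.1, -5.5]
grip_width: 0.0082
```

Run:
```python
from bench import r
from h import *
o=r.get_obs();R=cv2.Rodrigues(o["orientation"])[0]
print(o["tcp_pos"].round(4),"jaw",np.arctan2(R[1,0],R[0,0]),R[:,2].round(4),o["moment"].round(3),o["contact_force"].round(2),o["grip_width"],o["qvel"].round(3))
mt,ms=[r.camera_model(n) for n in("top","side")]
t=r.grab_frame("top");s=r.grab_frame("side")
cv2.imwrite("pics/t6.png",t);cv2.imwrite("pics/s6.png",s)
z=o["tcp_pos"][2]-.0245;c=np.array([*o["tcp_pos"][:2],z]);a=np.arctan2(R[1,0],R[0,0])+np.pi/2;u=np.array([np.cos(a),np.sin(a),0])
P=[c-.07*u,c-.07*u+[0,0,.03],c+.06*u+[0,0,.018],[.6533,-.0085,.12]]
for n,m in(("t",mt),("s",ms)):print(n,proj(m,P).round(1).tolist())
cv2.imwrite("pics/v6.png",np.hstack([cv2.resize(t[145:175,315:345],(400,400),interpolation=2),cv2.resize(s[145:215,260:330],(400,400),interpolation=2)]))
```

```text
[ 0.6128 -0.065   0.1671] jaw 2.492957701931595 [ 9.e-04  2.e-04 -1.e+00] [-0.019 -0.012  0.023] [ 0.45  1.1  -5.49] 0.008194274765546157 [ 0.001 -0.004  0.001  0.001  0.001  0.    -0.001]
t [[330.6, 159.1], [330.8, 157.5], [368.2, 188.1], [330.2, 160.9]]
s [[280.5, 178.3], [280.1, 168.2], [314.6, 163.1], [281.3, 185.9]]
```

View pics/v6.png

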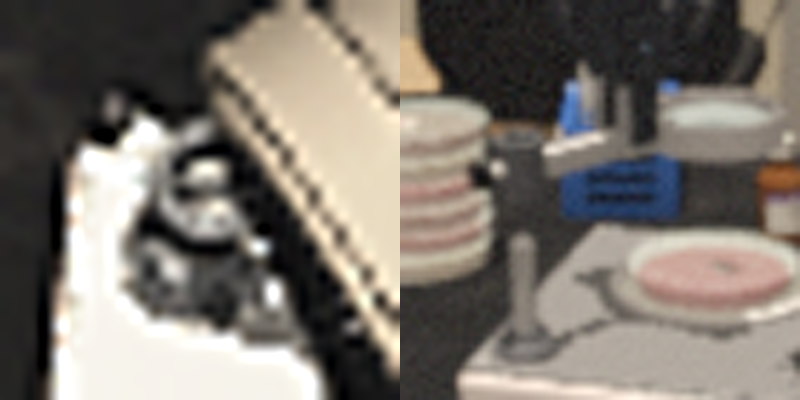

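The socket is about 2 cm above the tip and within a few millimetres of centred. I'll make a small trim, then compare it with the bare post in the first top picture.

Call:
arm_command --increments '[[[-0.001,0.002,-0.001],[0,0,0],0],[[-0.001,0.002,-0.001],[0,0,0],0],[[-0.001,0.002,-0.001],[0,0,0],0],[[-0.001,0.002,-0.001],[0,0,0],0],[[-0.001,0.002,-0.001],[0,0,0],0]]'

```text
clock: 12.15
tcp_pos: [0.6115, -0.0632, 0.1656]
orientation: [-1.001, -2.978, 0.0]
contact_force: [0.8, 0.7, -4.6]
grip_width: 0.0082
```

Run:
```python
from bench import r
from h import *
o=r.get_obs();print(o["tcp_pos"].round(4),o["contact_force"].round(2),o["moment"].round(3))
t=r.grab_frame("top");t0=cv2.imread("pics/top0.png");m=r.camera_model("top")
cv2.imwrite("pics/v7.png",np.hstack([cv2.resize(i[145:175,315:345],(400,400),interpolation=0) for i in(t0,t)]))
# where a centred socket top (z .19) / tip / base would appear for candidate post positions
for P in([.653,-.007],[.6538,-.0098]):
    q=(proj(m,[[*P,.19-.019],[*P,.17],[*P,.12],[*P,.058]])-[315,145])*400/30;print(q.round(0).tolist())
print("vals socket exp",[(proj(m,[[*o['tcp_pos'][:2],.17]])).round(1).tolist()])
```

```text
[ 0.6115 -0.0632  0.1656] [ 0.77  0.68 -4.64] [0.004 0.057 0.03 ]
[[199.0, 178.0], [199.0, 179.0], [195.0, 213.0], [191.0, 252.0]]
[[213.0, 174.0], [213.0, 175.0], [208.0, 210.0], [204.0, 249.0]]
vals socket exp [[[350.4, 174.3]]]
```

View pics/v7.png

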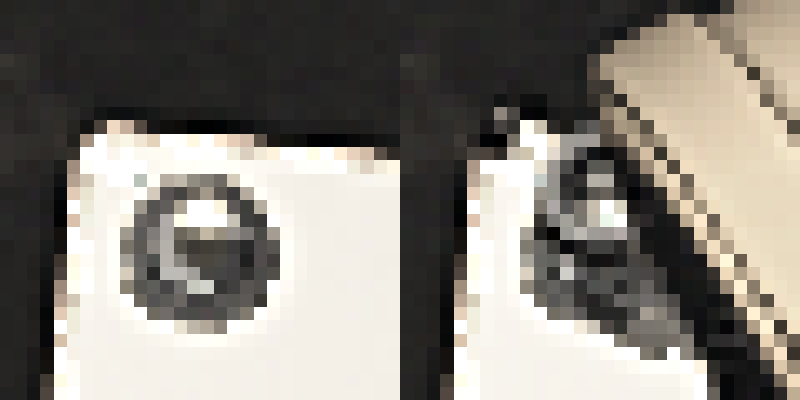

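In the top view the post tip shows through the bore at about (203,205) in the crop. The socket ring is about 3 mm towards +y/-x of ideal, while the TCP-based estimate has it centred. I'll split the difference, let it settle and hand in.

Call:
arm_command --increments '[[[0.001,-0.001,0],[0,0,0],0],[[0.001,-0.001,0],[0,0,0],0],[[0.001,-0.001,0],[0,0,0],0],[[0.001,-0.001,0],[0,0,0],0],[[0.001,-0.001,0],[0,0,0],0],[[0.001,-0.001,0],[0,0,0],0],[[0.001,-0.001,0],[0,0,0],0]]'

```text
clock: 12.9
tcp_pos: [0.6125, -0.0642, 0.1656]
orientation: [-1.001, -2.978, 0.0]
contact_force: [-0.1, -0.2, -4.6]
grip_width: 0.0085
```

Run:
```python
from bench import r
o=r.get_obs();print(o["tcp_pos"].round(4),o["qvel"].round(3),o["contact_force"].round(2),o["grip_width"])
print(r.hand_in())
```

```text
[ 0.6125 -0.0642  0.1656] [ 0.001  0.     0.001  0.002 -0.001 -0.     0.   ] [-0.09 -0.15 -4.58] 0.008502844781357382
the job is handed in; nothing more can be done
None
```

I turned the dimmer anticlockwise to its end stop, then gripped the magnifier arm at its balance point and lifted it. I handed in at about 13 s, holding it still and level over the counter. `hand_in` reports no verdict, so I can't confirm a pass.

- **Dimmer:** at the stop I felt 0.84 N m of resistance, far above the 0.03 N m friction. The picture taken afterwards showed the pointer at the front and the light off.
- **Grip:** the load was about 4.6 N with almost no moment just after the lift. The wrist picture put the grasp at most 4 mm from the balance point, against a limit of 13 mm.
- **Height:** the socket is about 2 cm above the post tip, judged from the tool height and the side view.
- **Centring:** the checks disagreed here. The tool position said the socket was centred on the post, while the top camera said about 3 mm off. I moved 1 mm in x and y to split the difference, which should stay inside the 8 mm limit. I took no picture after that last move.
- **Lens and plate:** the wrist view, before the final lowering, showed the lens over the plate. I saw no sign that the plate or anything else was disturbed, but I did not measure their positions again.

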